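Put the sockets back on the socket strip in order of size

ROBOT

A 7-joint arm with a two-finger parallel gripper is mounted at the origin on the work surface. World frame = base frame: x ahead of the robot, y to its left, z up, the work surface at z = 0. Lengths are in m, angles in rad, forces in N, time in s.
With the tool pointing down it reaches from about 0.4 to 0.85 m from the base axis. Payload 4.5 kg.
Tool frame: the origin (TCP) lies on the centre line of the jaws, within the pads' length; the fingertips stand 11 mm ahead of it and the grasp point (between the pads) lies 8 mm behind it; z points along the fingers, y is the line along which they close (so a half turn about z gives the same grasp; the last joint's range is limited). The gripper opens to 88 mm and grips with 3 to 60 N. Pads are 18 mm wide; open, the fingers measure 123 mm over their backs; the gripper's body (75 mm by 187 mm) begins 45 mm behind the grasp point.
Start: joints at [-1.301, 0.689, -0.195, 1.565, 0.157, 0.902, -0.215], TCP at [0.146, 0.608, 0.25] pointing down, gripper open.
Joint ranges: [-3.01, 3.01], [-0.46, 2.08], [-1.47, 1.51], [0.13, 2.56], [-1, 4.14], [0.04, 2.09], [-2.66, 2.66]. Speed limits (rad/s): [2.57, 2.57, 3.14, 3.14, 3.14, 3.14, 3.14].

INTERFACE

Orientations are given as a unit quaternion [x, y, z, w].
In Python, from plant import * gives the robot as it stands. The module is installed in compiled form; this text tells all that it offers.
- The arm moves only by the tool send_rows, never from a script. Its argument "motion" is a list of rows, each an object of numbers: "x", "y", "z": the shift along the tool's x, y, z in cm; "rx", "ry", "rz": the turn, a rotation vector about the tool's x, y, z in rad; "jaw": the finger opening in cm, from 0 to 8.81. In form: [{"x": .., "y": .., "z": .., "rx": .., "ry": .., "rz": .., "jaw": ..}, ...]. A call has exactly 5 rows; each row shifts and turns the commanded pose from where the row before left it, along the tool's axes as they then stand; what a row does not reach is not made up. A row lasts 1/10 s, in which the tool goes at most 50 mm and 8.59 degrees, less where a joint would pass 70% of its speed; a pose out of reach is approached as far as the arm can. A call is refused whole if a number of a shift passes 5 or a number of a turn 0.15, either way. A call with a gripper value outside its range is refused whole. The fingers move at their own pace and stop on an object; "grip_force" is the grip in N (left out, the last holds). Time passes only in rows, so rows that do not move let the fingers close, or fill a call up. It gives the time, the measured TCP pose, the force, the opening and the grip force at its end, in the units of the state.
- get_state(): the state, without advancing time (a new reading comes with each control period).
- snapshot(name): name is "scene" or "top" or "wrist"; returns a dict with "img" (480x640x3 uint8, red, green, blue), "vertical_fov" (degrees; the focal length in pixels is half the picture's height over the tangent of half this angle, whatever the lens; pixels are square), "cx", "cy" (the principal point, pixels), "D" ([k1, k2, p1, p2, k3] as OpenCV has them; the pictures are not rectified), "extrinsics" (4x4, takes a point from camera to world coordinates). Camera axes: x right, y up, looking along -z (the intrinsics and any distortion apply to the point x, -y, -z); pixel columns grow to the right and rows downward; lengths in m; the calibration is good to about 2 mm. A picture is of the moment at which its call begins. There is no depth.
- finish_job(): hands the job in; it is judged then, once.
The state is a dict: "clock": time; "q": joint angles; "qd": joint speeds; "joint_torque": joint torques, N m; "tool_pos": TCP position; "eef_rot": TCP orientation; "contact_force": force on the tool from outside, world axes, zero at the start; "moment": the same for the moment, N m; "opening": opening from 0.0 (shut) to 1.0 (fully open); "finger_force": force on a finger pad.
Only numpy, scipy, OpenCV 4.12 (cv2) and the standard library are available. Lean on these libraries where they do the work, as an engineer would, in place of code of your own. Each camera call takes 0.05 s, during which the arm holds its last target. There are 200 camera calls.

TASK

Stand the four loose steel sockets upright on the socket strip, one in the middle of each round rubber mark, in order of size: the largest on the mark next to the carrying loop, then smaller and smaller, with the smallest on the mark farthest from the loop. Leave the yellow multimeter where it lies.

Things in the scene. Friction and masses are not known exactly. Their poses are not given: they have to be found in the camera images.
- socket_small_mid (a point): The smallest of four steel impact sockets: a plain upright cylinder 22 mm in diameter and 44 mm tall, square drive hole in black on its top, standing loose on the bench. The point is its centre, 22 mm above its foot; z is its axis, up.
- socket_medium_mid (a point): The second smallest of four steel impact sockets: a plain upright cylinder 30 mm in diameter and 50 mm tall, square drive hole in black on its top, standing loose on the bench. The point is its centre, 25 mm above its foot; z is its axis, up.
- socket_large_mid (a point): The second largest of four steel impact sockets: a plain upright cylinder 38 mm in diameter and 56 mm tall, square drive hole in black on its top, standing loose on the bench. The point is its centre, 28 mm above its foot; z is its axis, up.
- socket_biggest_mid (a point): The largest of four steel impact sockets: a plain upright cylinder 46 mm in diameter and 62 mm tall, square drive hole in black on its top, standing loose on the bench. The point is its centre, 31 mm above its foot; z is its axis, up.
- mark_a: One of four identical black rubber discs, 56 mm in diameter and 3 mm thick, fixed 75 mm apart in a straight row along an aluminium strip (76 mm wide, 400 mm long, its top 12 mm above the bench). The origin is the centre of the disc's underside, so a socket stands 3 mm above it, 15 mm above the bench. The letter says nothing about its place in the row: tell the discs apart by their distance from the loop.
- mark_b: One of four identical black rubber discs, 56 mm in diameter and 3 mm thick, fixed 75 mm apart in a straight row along an aluminium strip (76 mm wide, 400 mm long, its top 12 mm above the bench). The origin is the centre of the disc's underside, so a socket stands 3 mm above it, 15 mm above the bench. The letter says nothing about its place in the row: tell the discs apart by their distance from the loop.
- mark_c: One of four identical black rubber discs, 56 mm in diameter and 3 mm thick, fixed 75 mm apart in a straight row along an aluminium strip (76 mm wide, 400 mm long, its top 12 mm above the bench). The origin is the centre of the disc's underside, so a socket stands 3 mm above it, 15 mm above the bench. The letter says nothing about its place in the row: tell the discs apart by their distance from the loop.
- mark_d: One of four identical black rubber discs, 56 mm in diameter and 3 mm thick, fixed 75 mm apart in a straight row along an aluminium strip (76 mm wide, 400 mm long, its top 12 mm above the bench). The origin is the centre of the disc's underside, so a socket stands 3 mm above it, 15 mm above the bench. The letter says nothing about its place in the row: tell the discs apart by their distance from the loop.
- loop: White steel carrying loop, fixed: a hoop of 12 mm bar, 62 mm wide across the strip, on a black foot at one end of the strip (which end varies; the other has a flat grey plate). Origin: centre of the foot's underside, 12 mm above the bench, in line with the discs, 67.5 mm from the nearest disc's centre; the loop's top is 61 mm above the bench. Its y axis lies along the strip, towards or away from the discs.
- meter: Yellow handheld multimeter lying face up on the bench left of the strip, 150 x 78 mm, 46 mm high at its dial; loose, to be left alone. Origin: centre of its underside, x along its length.
Mind the look-alikes: they are no part of the job. Leave any orange look-alike of the part that bears socket_biggest_mid alone. Leave any blue look-alike of the part that bears socket_small_mid alone.

How it is judged:
By the outcome, as a careful person would: the job done as asked, in the order asked, and still so for the second after the job is handed in, with the robot touching nothing.
It also fails if it takes over 99 s, if anything falls off the work surface, if the arm or the gripper's body presses on something with over 40 N, if the wrist force passes 120 N, or if a joint passes its speed limit or range.

## Working session

There is one attempt and no reset: what is moved stays moved. The work goes in short steps, Python scripts to look and compute and a tool call to move; the robot and the scene stay as the last step left them, time stands still between calls to the robot, and variables do not carry over. Pictures are saved under pics/ and viewed, at most 14 in all, crops included, and the job is handed in when it is done.

Besides the shell and the picture viewer there is one more tool, called after "Call:" as name([rows], argument=value, ...), one row to a line, values as JSON. send_rows: Moves the arm, as the interface text tells. Its arguments: {"type":"object","properties":{"motion":{"type":"array"},"grip_force":{"type":"number"}},"required":["motion"]}

```bash
mkdir -p pics
cat > h.py <<'E'
from plant import *
import numpy as np, cv2
def cam(s):
    f=240/np.tan(np.radians(s["vertical_fov"])/2)
    return np.array([[f,0,s["cx"]],[0,f,s["cy"]],[0,0,1]]),np.array(s["D"],float),np.array(s["extrinsics"])
def ray(s,uv):
    K,D,T=cam(s); p=cv2.undistortPoints(np.array(uv,float).reshape(-1,1,2),K,D).reshape(-1,2)
    d=np.c_[p[:,0],-p[:,1],-np.ones(len(p))]@T[:3,:3].T
    return T[:3,3],d
def onplane(s,uv,z):
    o,d=ray(s,uv); return o+d*((z-o[2])/d[:,2])[:,None]
def proj(s,P):
    K,D,T=cam(s); c=(np.array(P,float).reshape(-1,3)-T[:3,3])@T[:3,:3]
    return cv2.projectPoints(c*[1,-1,-1],np.zeros(3),np.zeros(3),K,D)[0].reshape(-1,2)
def save(s,n): cv2.imwrite("pics/"+n,s["img"][:,:,::-1])
E
python3 - <<'E'
from h import *
np.set_printoptions(precision=3,suppress=True)
for n in ("top","scene"):
    s=snapshot(n); save(s,n+"0.png"); np.save(n+"0.npy",s,allow_pickle=True); print(n,s["extrinsics"],s["vertical_fov"],s["D"])
st=get_state();print(st)
E
```

```text
top [[ 0.012  0.972 -0.234  0.302]
 [-1.     0.012 -0.004  0.103]
 [-0.001  0.234  0.972  1.057]
 [ 0.     0.     0.     1.   ]] 50.28640564130755 [-0.144  0.     0.     0.     0.   ]
scene [[ 0.26  -0.731  0.632  1.016]
 [ 0.966  0.194 -0.172 -0.045]
 [ 0.003  0.655  0.756  0.637]
 [ 0.     0.     0.     1.   ]] 55.8473222099456 [-0.082  0.     0.     0.     0.   ]
{'clock': 0.1, 'q': array([-1.301,  0.69 , -0.195,  1.566,  0.157,  0.903, -0.215]), 'qd': array([ 0.002, -0.004,  0.001, -0.004,  0.   ,  0.002,  0.001]), 'joint_torque': array([ -0.003, -52.851,  -1.272, -15.384,  -0.053,   0.002,   0.   ]), 'tool_pos': array([0.146, 0.607, 0.249]), 'eef_rot': array([ 0.118,  0.993, -0.001, -0.   ]), 'contact_force': array([ 0.406, -0.428, -0.85 ]), 'moment': array([ 0.015, -0.043,  0.028]), 'finger_force': 0.0, 'opening': 1.0019030992051163}
```

View pics/top0.png

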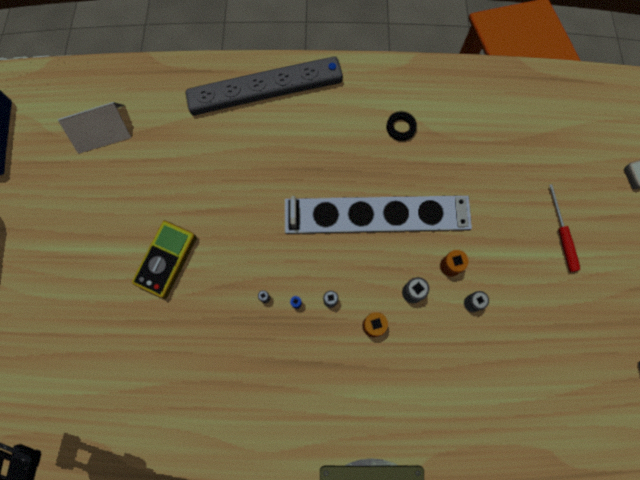

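View pics/scene0.png

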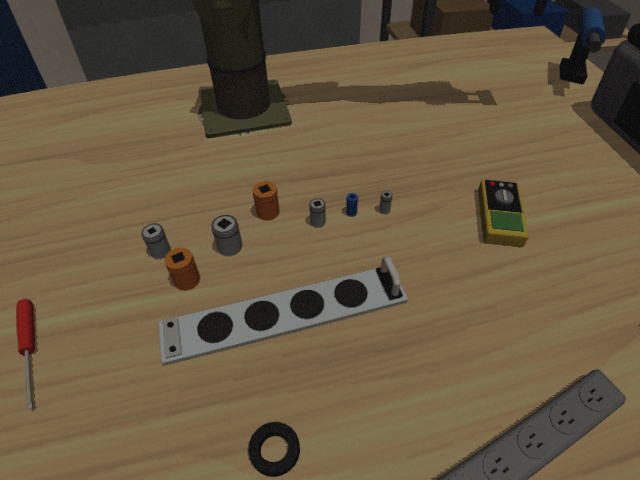

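The top view shows the loop at the left end of the strip (293,214) and the marks at u≈326, 361, 396 and 430. There are four grey sockets: (264,297), (331,298), (417,289) and (480,300). The look-alikes are one blue at (296,302) and two orange at (455,262) and (376,324). Next I'll enlarge and measure.

Run:
```python
from h import *
np.set_printoptions(precision=4,suppress=True)
st=np.load("top0.npy",allow_pickle=True).item(); sc=np.load("scene0.npy",allow_pickle=True).item()
c=st["img"][185:345,245:505,::-1]; cv2.imwrite("pics/crop1.png",cv2.resize(c,None,fx=3,fy=3,interpolation=cv2.INTER_CUBIC))
def hole(s,u,v,r,thr):
    g=cv2.cvtColor(s["img"],cv2.COLOR_RGB2GRAY)[v-r:v+r+1,u-r:u+r+1]
    n,l,stt,cen=cv2.connectedComponentsWithStats((g<thr).astype(np.uint8))
    k=min(range(1,n),key=lambda i:np.hypot(*(cen[i]-r))); return cen[k]+[u-r,v-r],stt[k,4]
for n,h,a,b in (("small",.044,(264,295),(386,195)),("medium",.050,(331,297),(318,204)),("large",.056,(480,300),(154,231)),("biggest",.062,(418,288),(225,223))):
    for s,p in ((st,a),(sc,b)):
        try:
            c,A=hole(s,*p,8,60); print(n,c,A,onplane(s,c,h)[0])
        except Exception as e: print(n,e)
for p in ((326,214),(361,213),(396,212),(430,211)):
    c,A=hole(st,*p,20,60); print("mark",c,A,onplane(st,c,.015)[0])
for p in ((351,293),(307,304),(262,316),(215,327)):
    c,A=hole(sc,*p,24,60); print("mark",c,A,onplane(sc,c,.015)[0])
```

```text
small [262.5833 295.25  ] 12 [0.4336 0.2203 0.044 ]
small [386.3125 193.8125] 16 [0.4308 0.2213 0.044 ]
medium [330.5172 297.2759] 29 [0.4307 0.0849 0.05  ]
medium [316.9655 203.1034] 29 [0.4276 0.0858 0.05  ]
large [480.0303 299.7879] 33 [ 0.4269 -0.2129  0.056 ]
large [151.5294 230.2059] 34 [ 0.4239 -0.2124  0.056 ]
biggest [417.8108 287.8514] 74 [ 0.4493 -0.0868  0.062 ]
biggest [223.5465 223.1395] 86 [ 0.446  -0.0865  0.062 ]
mark [325.3154 214.0975] 482 [0.6122 0.0967 0.015 ]
mark [360.5516 213.4505] 475 [0.6146 0.0218 0.015 ]
mark [395.6674 212.6967] 478 [ 0.6173 -0.0532  0.015 ]
mark [430.186  212.1776] 473 [ 0.6196 -0.1277  0.015 ]
mark [350.4499 292.7588] 709 [0.6126 0.0967 0.015 ]
mark [306.6242 303.7928] 753 [0.6151 0.0217 0.015 ]
mark [261.2886 315.3024] 797 [ 0.6179 -0.0533  0.015 ]
mark [214.6881 327.0131] 840 [ 0.6206 -0.128   0.015 ]
```

View pics/crop1.png

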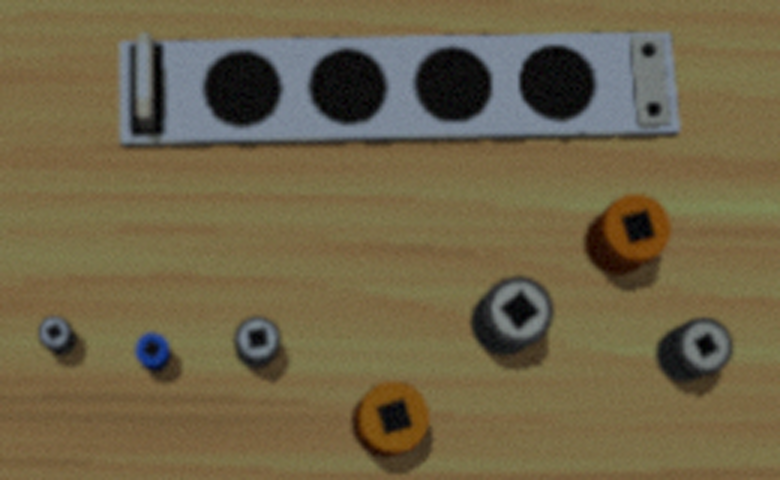

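Four grey sockets were found, matching in both views by size: small (262,295), medium (330,297), large (480,300), biggest (418,288). The crop shows them as bare steel, while the blue one and the two orange ones are the decoys. The loop sits at the +y end, so the marks from the loop outward are y = .097, .022, -.053 and -.128. I'll start with the biggest.

Call:
send_rows([
  {"x": -3, "y": -1, "rz": -0.12},
  {"x": -4, "y": -2.5, "rz": -0.117},
  {"x": -4, "y": -3},
  {"x": -4, "y": -3},
  {"x": -4, "y": -3},
])

```text
schema error: expected keys x, y, z, rx, ry, rz, jaw
```

Call:
send_rows([
  {"x": -4, "y": -3},
  {"x": -4, "y": -3},
  {"y": -4.5},
  {"y": -4.5},
  {"y": -4.5},
])

```text
schema error: expected keys x, y, z, rx, ry, rz, jaw
```

Call:
send_rows([
  {"x": -3, "y": -1, "z": 0, "rx": 0, "ry": 0, "rz": -0.12, "jaw": 8.5},
  {"x": -4, "y": -2.5, "z": 0, "rx": 0, "ry": 0, "rz": -0.117, "jaw": 8},
  {"x": -4, "y": -3, "z": 0, "rx": 0, "ry": 0, "rz": 0, "jaw": 7},
  {"x": -4, "y": -3, "z": 0, "rx": 0, "ry": 0, "rz": 0, "jaw": 7},
  {"x": -4, "y": -3, "z": 0, "rx": 0, "ry": 0, "rz": 0, "jaw": 7},
])

```text
clock: 0.6
tool_pos: [0.3311, 0.4701, 0.2494]
eef_rot: [-0.001, 1.0, -0.0, -0.0]
contact_force: [1.4, -0.2, -0.1]
opening: 0.794
finger_force: 0.0
```

Call:
send_rows([
  {"x": -4, "y": -3, "z": 0, "rx": 0, "ry": 0, "rz": 0, "jaw": 7},
  {"x": -4, "y": -3, "z": 0, "rx": 0, "ry": 0, "rz": 0, "jaw": 7},
  {"x": 0, "y": -4.5, "z": 0, "rx": 0, "ry": 0, "rz": 0, "jaw": 7},
  {"x": 0, "y": -4.5, "z": 0, "rx": 0, "ry": 0, "rz": 0, "jaw": 7},
  {"x": 0, "y": -4.5, "z": 0, "rx": 0, "ry": 0, "rz": 0, "jaw": 7},
])

```text
clock: 1.1
tool_pos: [0.4099, 0.2747, 0.2493]
eef_rot: [-0.0, 1.0, -0.0, -0.0]
contact_force: [0.3, -1.2, 0.6]
opening: 0.793
finger_force: 0.0
```

Call:
send_rows([
  {"x": -1, "y": -4.5, "z": 0, "rx": 0, "ry": 0, "rz": 0, "jaw": 7},
  {"x": -1, "y": -4.5, "z": 0, "rx": 0, "ry": 0, "rz": 0, "jaw": 7},
  {"x": -1, "y": -4.5, "z": 0, "rx": 0, "ry": 0, "rz": 0, "jaw": 7},
  {"x": -0.5, "y": -4.5, "z": 0, "rx": 0, "ry": 0, "rz": 0, "jaw": 7},
  {"x": 0, "y": -4.5, "z": 0, "rx": 0, "ry": 0, "rz": 0, "jaw": 7},
])

```text
clock: 1.6
tool_pos: [0.4457, 0.0499, 0.2496]
eef_rot: [-0.0, 1.0, 0.0, 0.0]
contact_force: [0.1, -0.3, -0.2]
opening: 0.796
finger_force: 0.0
```

Call:
send_rows([
  {"x": 0, "y": -4.5, "z": 2, "rx": 0, "ry": 0, "rz": 0, "jaw": 7},
  {"x": 0, "y": -4.5, "z": 2, "rx": 0, "ry": 0, "rz": 0, "jaw": 7},
  {"x": 0, "y": -3, "z": 3, "rx": 0, "ry": 0, "rz": 0, "jaw": 7},
  {"x": 0, "y": 0, "z": 2, "rx": 0, "ry": 0, "rz": 0, "jaw": 7},
  {"x": 0, "y": 0, "z": 0, "rx": 0, "ry": 0, "rz": 0, "jaw": 7},
])

```text
clock: 2.1
tool_pos: [0.4438, -0.0691, 0.1577]
eef_rot: [0.0, 1.0, 0.0, -0.003]
contact_force: [-0.2, 0.2, 0.4]
opening: 0.793
finger_force: 0.0
```

Run:
```python
from h import *
np.set_printoptions(precision=4,suppress=True)
s=snapshot("wrist"); save(s,"w1.png"); st=get_state(); print(st["tool_pos"],st["eef_rot"])
print("expected hole px",proj(s,[.4485,-.0867,.062])); print(s["extrinsics"])
```

```text
[ 0.4447 -0.0681  0.1589] [-0.0006  1.      0.0002 -0.0014]
expected hole px [[293.2438 258.2195]]
[[ 0.0011 -0.9571 -0.2899  0.3668]
 [ 1.      0.0015 -0.001  -0.0709]
 [ 0.0014 -0.2899  0.9571  0.2925]
 [ 0.      0.      0.      1.    ]]
```

View pics/w1.png

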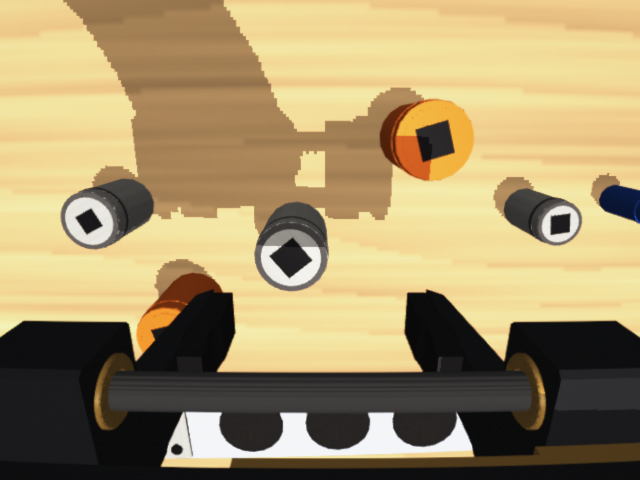

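The wrist view shows the biggest socket's hole at (291,257), against a prediction of (293,258). Calibration is good to about 1 mm. Descending now.

Call:
send_rows([
  {"x": -0.4, "y": -1.9, "z": 1, "rx": 0, "ry": 0, "rz": 0, "jaw": 7},
  {"x": 0, "y": 0, "z": 3.5, "rx": 0, "ry": 0, "rz": 0, "jaw": 7},
  {"x": 0, "y": 0, "z": 3.5, "rx": 0, "ry": 0, "rz": 0, "jaw": 7},
  {"x": 0, "y": 0, "z": 3, "rx": 0, "ry": 0, "rz": 0, "jaw": 7},
  {"x": 0, "y": 0, "z": 1.5, "rx": 0, "ry": 0, "rz": 0, "jaw": 7},
])

```text
clock: 2.65
tool_pos: [0.4501, -0.0856, 0.0338]
eef_rot: [-0.002, 1.0, 0.0, 0.0]
contact_force: [4.5, 3.0, -0.7]
opening: 0.792
finger_force: 0.0
```

Run:
```python
from h import *
st=get_state(); print(st["tool_pos"],st["eef_rot"],st["contact_force"])
```

```text
[ 0.45014959 -0.08561402  0.03375648] [-1.92022568e-03  9.99998089e-01  3.60794295e-04  6.57544856e-05] [ 4.51662796  2.96857848 -0.65604143]
```

Call:
send_rows([
  {"x": 0, "y": 0, "z": 0, "rx": 0, "ry": 0, "rz": 0, "jaw": 7},
  {"x": 0, "y": 0, "z": 0, "rx": 0, "ry": 0, "rz": 0, "jaw": 5.5},
  {"x": 0, "y": 0, "z": 0, "rx": 0, "ry": 0, "rz": 0, "jaw": 4},
  {"x": 0, "y": 0, "z": 0, "rx": 0, "ry": 0, "rz": 0, "jaw": 3.5},
  {"x": 0, "y": 0, "z": 0, "rx": 0, "ry": 0, "rz": 0, "jaw": 3.5},
], grip_force=35)

```text
clock: 3.15
tool_pos: [0.4503, -0.087, 0.0358]
eef_rot: [-0.001, 1.0, 0.0, 0.001]
contact_force: [-0.2, 0.7, 8.3]
opening: 0.51
finger_force: 35.0
```

Call:
send_rows([
  {"x": 0, "y": 0, "z": 0, "rx": 0, "ry": 0, "rz": 0, "jaw": 3.5},
  {"x": 0, "y": 0, "z": 0, "rx": 0, "ry": 0, "rz": 0, "jaw": 3.5},
  {"x": 0, "y": 0, "z": -1, "rx": 0, "ry": 0, "rz": 0, "jaw": 3.5},
  {"x": 0, "y": 0, "z": -2, "rx": 0, "ry": 0, "rz": 0, "jaw": 3.5},
  {"x": 0, "y": 0, "z": -2, "rx": 0, "ry": 0, "rz": 0, "jaw": 3.5},
])

```text
clock: 3.65
tool_pos: [0.4488, -0.0873, 0.0855]
eef_rot: [-0.001, 1.0, -0.0, -0.001]
contact_force: [-0.7, 0.4, -4.8]
opening: 0.51
finger_force: 35.0
```

Call:
send_rows([
  {"x": 0, "y": 0, "z": -3, "rx": 0, "ry": 0, "rz": 0, "jaw": 3.5},
  {"x": -1.5, "y": 1.5, "z": -2, "rx": 0, "ry": 0, "rz": 0, "jaw": 3.5},
  {"x": -2.5, "y": 3, "z": 0, "rx": 0, "ry": 0, "rz": 0, "jaw": 3.5},
  {"x": -3, "y": 3.5, "z": 0, "rx": 0, "ry": 0, "rz": 0, "jaw": 3.5},
  {"x": -3, "y": 3.5, "z": 0, "rx": 0, "ry": 0, "rz": 0, "jaw": 3.5},
])

```text
clock: 4.15
tool_pos: [0.5494, 0.0283, 0.1355]
eef_rot: [0.0, 1.0, -0.0, -0.0]
contact_force: [1.0, -0.3, -3.9]
opening: 0.514
finger_force: 35.0
```

Call:
send_rows([
  {"x": -3, "y": 3, "z": 0, "rx": 0, "ry": 0, "rz": 0, "jaw": 3.5},
  {"x": -2.5, "y": 2.5, "z": 0, "rx": 0, "ry": 0, "rz": 0, "jaw": 3.5},
  {"x": -0.9, "y": 1.4, "z": 0, "rx": 0, "ry": 0, "rz": 0, "jaw": 3.5},
  {"x": 0, "y": 0, "z": 1, "rx": 0, "ry": 0, "rz": 0, "jaw": 3.5},
  {"x": 0, "y": 0, "z": 0, "rx": 0, "ry": 0, "rz": 0, "jaw": 3.5},
])

```text
clock: 4.65
tool_pos: [0.6106, 0.0952, 0.1229]
eef_rot: [-0.001, 1.0, -0.001, -0.003]
contact_force: [-0.7, -1.1, -5.2]
opening: 0.509
finger_force: 35.0
```

```bash
cat > chk.py <<'E'
import sys
from h import *
np.set_printoptions(precision=4,suppress=True)
# args: picture name, socket height, TCP height above foot : where is held hole?
s=snapshot("wrist"); save(s,sys.argv[1]); st=get_state(); p=st["tool_pos"]; print(p,st["eef_rot"],st["contact_force"])
h,t=float(sys.argv[2]),float(sys.argv[3]); top=p[2]-t+h
e=proj(s,[p[0],p[1],top])[0]; print("exp top centre px",e)
u,v=e.astype(int); r=45
g=cv2.cvtColor(s["img"],cv2.COLOR_RGB2GRAY)[v-r:v+r+1,u-r:u+r+1]
n,l,S,c=cv2.connectedComponentsWithStats((g<60).astype(np.uint8))
for i in range(1,n):
    if S[i,4]>60: 
        q=c[i]+[u-r,v-r]; print(q,S[i],onplane(s,q,top)[0]-p)
E
python3 chk.py w2.png .062 .0355
```

```text
[0.6107 0.0944 0.1233] [-0.      1.     -0.0016 -0.0026] [-0.4576  0.1465 -4.5646]
exp top centre px [321.789  373.5838]
[320.1944 372.0504] [   0    2   91   68 4244] [-0.0006 -0.0005  0.0265]
[320.2677 411.3375] [  0  76  91  15 803] [ 0.0146 -0.0005  0.0265]
```

View pics/w2.png

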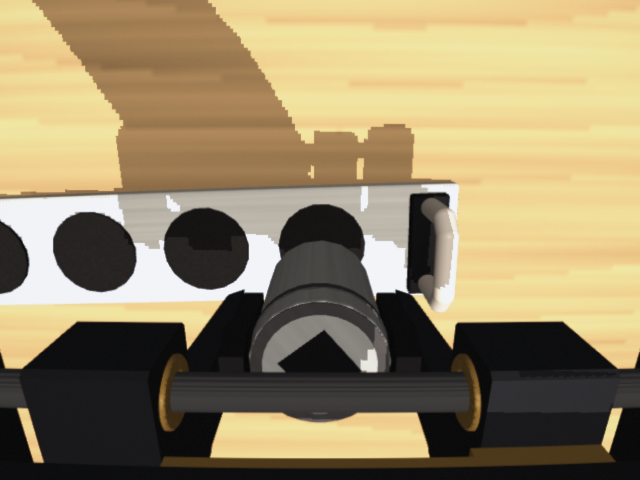

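The wrist view shows the biggest socket held upright, its hole centred near (323,366), about 2.5 mm nearer the base than the TCP. The loop is clear at (440,255). I'll correct and lower.

Call:
send_rows([
  {"x": -0.4, "y": 0.2, "z": 1, "rx": 0, "ry": 0, "rz": 0, "jaw": 3.5},
  {"x": 0, "y": 0, "z": 2, "rx": 0, "ry": 0, "rz": 0, "jaw": 3.5},
  {"x": 0, "y": 0, "z": 2, "rx": 0, "ry": 0, "rz": 0, "jaw": 3.5},
  {"x": 0, "y": 0, "z": 1, "rx": 0, "ry": 0, "rz": 0, "jaw": 3.5},
  {"x": 0, "y": 0, "z": 0, "rx": 0, "ry": 0, "rz": 0, "jaw": 3.5},
])

```text
clock: 5.2
tool_pos: [0.6158, 0.0979, 0.063]
eef_rot: [-0.0, 1.0, -0.001, -0.002]
contact_force: [0.0, 0.3, -4.2]
opening: 0.51
finger_force: 35.0
```

Call:
send_rows([
  {"x": 0, "y": 0, "z": 0, "rx": 0, "ry": 0, "rz": 0, "jaw": 3.5},
  {"x": 0, "y": 0, "z": 0, "rx": 0, "ry": 0, "rz": 0, "jaw": 3.5},
  {"x": 0, "y": 0, "z": 0, "rx": 0, "ry": 0, "rz": 0, "jaw": 3.5},
  {"x": 0, "y": 0, "z": 0, "rx": 0, "ry": 0, "rz": 0, "jaw": 3.5},
  {"x": 0, "y": 0, "z": 0, "rx": 0, "ry": 0, "rz": 0, "jaw": 3.5},
])

```text
clock: 5.7
tool_pos: [0.6174, 0.0991, 0.0651]
eef_rot: [-0.001, 1.0, 0.0, 0.0]
contact_force: [-0.7, -0.3, -3.8]
opening: 0.513
finger_force: 35.0
```

```bash
cat > avg.py <<'E'
from h import *
np.set_printoptions(precision=4,suppress=True)
P=[]
for i in range(4):
    P.append(get_state()["tool_pos"]); s=snapshot("wrist")
P=np.array(P); print(P.mean(0),P.std(0)); st=get_state(); print(st["eef_rot"],st["contact_force"])
E
python3 avg.py
```

```text
[0.6174 0.0991 0.065 ] [0.0001 0.     0.0001]
[-0.0006  1.      0.      0.0001] [ 0.6114  0.113  -4.3109]
```

Call:
send_rows([
  {"x": 0.27, "y": -0.24, "z": 0.6, "rx": 0, "ry": 0, "rz": 0, "jaw": 3.5},
  {"x": 0, "y": 0, "z": 0.6, "rx": 0, "ry": 0, "rz": 0, "jaw": 3.5},
  {"x": 0, "y": 0, "z": 0.1, "rx": 0, "ry": 0, "rz": 0, "jaw": 3.5},
  {"x": 0, "y": 0, "z": 0, "rx": 0, "ry": 0, "rz": 0, "jaw": 3.5},
  {"x": 0, "y": 0, "z": 0, "rx": 0, "ry": 0, "rz": 0, "jaw": 3.5},
])

```text
clock: 6.4
tool_pos: [0.6147, 0.0969, 0.0516]
eef_rot: [-0.001, 1.0, 0.0, 0.0]
contact_force: [-0.4, -0.3, -3.7]
opening: 0.511
finger_force: 35.0
```

```bash
python3 avg.py
```

```text
[0.6147 0.0969 0.0517] [0.     0.     0.0001]
[-0.0007  1.      0.0001  0.0001] [ 0.2978  0.4792 -4.3886]
```

Call:
send_rows([
  {"x": 0, "y": 0, "z": 0.15, "rx": 0, "ry": 0, "rz": 0, "jaw": 3.5},
  {"x": 0, "y": 0, "z": 0, "rx": 0, "ry": 0, "rz": 0, "jaw": 3.5},
  {"x": 0, "y": 0, "z": 0, "rx": 0, "ry": 0, "rz": 0, "jaw": 3.5},
  {"x": 0, "y": 0, "z": 0, "rx": 0, "ry": 0, "rz": 0, "jaw": 3.5},
  {"x": 0, "y": 0, "z": 0, "rx": 0, "ry": 0, "rz": 0, "jaw": 3.5},
])

```text
clock: 7.1
tool_pos: [0.6148, 0.0968, 0.0509]
eef_rot: [-0.001, 1.0, 0.0, 0.0]
contact_force: [-2.0, -0.6, 6.1]
opening: 0.512
finger_force: 35.0
```

Call:
send_rows([
  {"x": 0, "y": 0, "z": 0, "rx": 0, "ry": 0, "rz": 0, "jaw": 5.0},
  {"x": 0, "y": 0, "z": 0, "rx": 0, "ry": 0, "rz": 0, "jaw": 5.6},
  {"x": 0, "y": 0, "z": 0, "rx": 0, "ry": 0, "rz": 0, "jaw": 5.6},
  {"x": 0, "y": 0, "z": -2, "rx": 0, "ry": 0, "rz": 0, "jaw": 5.6},
  {"x": 0, "y": 0, "z": -4, "rx": 0, "ry": 0, "rz": 0, "jaw": 5.6},
])

```text
clock: 7.6
tool_pos: [0.6124, 0.0961, 0.108]
eef_rot: [-0.001, 1.0, -0.001, -0.003]
contact_force: [0.3, -0.3, 0.1]
opening: 0.637
finger_force: 0.0
```

Call:
send_rows([
  {"x": 2, "y": -3, "z": -3, "rx": 0, "ry": 0, "rz": 0, "jaw": 6.2},
  {"x": 2.5, "y": -4, "z": -1, "rx": 0, "ry": 0, "rz": 0, "jaw": 6.2},
  {"x": 2.5, "y": -4, "z": 0, "rx": 0, "ry": 0, "rz": 0, "jaw": 6.2},
  {"x": 2.5, "y": -4, "z": 0, "rx": 0, "ry": 0, "rz": 0, "jaw": 6.2},
  {"x": 2.5, "y": -4, "z": 0, "rx": 0, "ry": 0, "rz": 0, "jaw": 6.2},
])

```text
clock: 8.1
tool_pos: [0.494, -0.0949, 0.1504]
eef_rot: [-0.001, 1.0, -0.0, 0.001]
contact_force: [0.5, -1.1, -0.3]
opening: 0.706
finger_force: 0.0
```

Call:
send_rows([
  {"x": 2.5, "y": -4, "z": 0, "rx": 0, "ry": 0, "rz": 0, "jaw": 6.2},
  {"x": 2.5, "y": -4, "z": 0, "rx": 0, "ry": 0, "rz": 0, "jaw": 6.2},
  {"x": 1.5, "y": -3, "z": 0, "rx": 0, "ry": 0, "rz": 0, "jaw": 6.2},
  {"x": 0.4, "y": -1, "z": 0, "rx": 0, "ry": 0, "rz": 0, "jaw": 6.2},
  {"x": 0, "y": 0, "z": 0, "rx": 0, "ry": 0, "rz": 0, "jaw": 6.2},
])

```text
clock: 8.6
tool_pos: [0.4258, -0.2149, 0.1502]
eef_rot: [0.001, 1.0, -0.0, 0.0]
contact_force: [-0.6, -0.9, 0.0]
opening: 0.701
finger_force: 0.0
```

```bash
python3 avg.py
python3 - <<'E'
from h import *
np.set_printoptions(precision=4,suppress=True)
s=snapshot("top"); save(s,"top1.png")
cv2.imwrite("pics/top1c.png",cv2.resize(s["img"][185:345,265:505,::-1],None,fx=3,fy=3,interpolation=cv2.INTER_CUBIC))
print("ideal hole px",proj(s,[.6124,.0967,.077]))
g=cv2.cvtColor(s["img"],cv2.COLOR_RGB2GRAY)
w=np.argwhere(g[195:225,310:345]>110)+[195,310]; print(len(w),w.mean(0)[::-1])
E
```

```text
[ 0.4269 -0.2129  0.1503] [0.0007 0.0013 0.0001]
[-0.0024  1.      0.0006  0.0008] [-0.491   0.5311 -0.2248]
ideal hole px [[325.6088 205.1817]]
441 [327.9048 206.6961]
```

View pics/top1c.png

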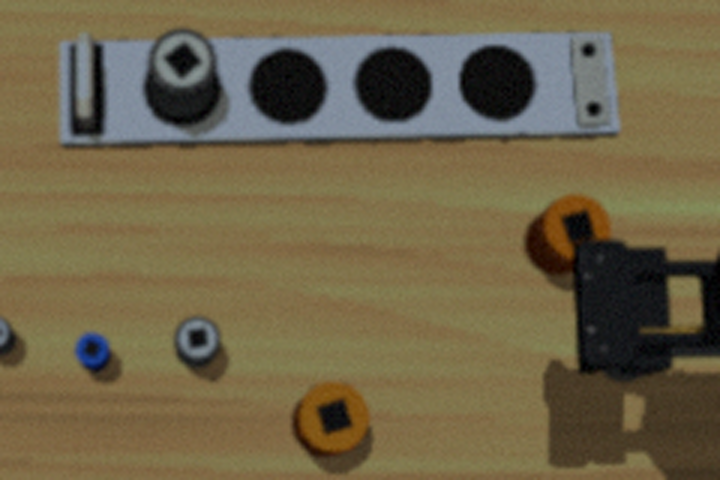

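The crop shows the biggest socket standing on mark 1 with its hole at about (326,205) in the full picture, against an ideal of (325.6,205.2), so it is centred within 1 mm. The second largest is next.

Call:
send_rows([
  {"x": 0.1, "y": 0, "z": 3, "rx": 0, "ry": 0, "rz": 0, "jaw": 6.2},
  {"x": 0, "y": 0, "z": 3.5, "rx": 0, "ry": 0, "rz": 0, "jaw": 6.2},
  {"x": 0, "y": 0, "z": 3.5, "rx": 0, "ry": 0, "rz": 0, "jaw": 6.2},
  {"x": 0, "y": 0, "z": 1.8, "rx": 0, "ry": 0, "rz": 0, "jaw": 6.2},
  {"x": 0, "y": 0, "z": 0, "rx": 0, "ry": 0, "rz": 0, "jaw": 6.2},
])

```text
clock: 9.35
tool_pos: [0.4248, -0.2115, 0.0301]
eef_rot: [-0.002, 1.0, 0.001, -0.002]
contact_force: [0.6, 0.8, -0.7]
opening: 0.703
finger_force: 0.0
```

```bash
python3 avg.py
```

```text
[ 0.4253 -0.2123  0.0317] [0.0004 0.0006 0.001 ]
[-0.0009  1.     -0.0001  0.0009] [ 0.65   -0.4307 -0.464 ]
```

Call:
send_rows([
  {"x": 0, "y": 0, "z": 0, "rx": 0, "ry": 0, "rz": 0, "jaw": 5},
  {"x": 0, "y": 0, "z": 0, "rx": 0, "ry": 0, "rz": 0, "jaw": 4},
  {"x": 0, "y": 0, "z": 0, "rx": 0, "ry": 0, "rz": 0, "jaw": 2.8},
  {"x": 0, "y": 0, "z": 0, "rx": 0, "ry": 0, "rz": 0, "jaw": 2.8},
  {"x": 0, "y": 0, "z": 0, "rx": 0, "ry": 0, "rz": 0, "jaw": 2.8},
], grip_force=30)

```text
clock: 10.05
tool_pos: [0.4251, -0.2137, 0.0326]
eef_rot: [-0.001, 1.0, -0.0, 0.0]
contact_force: [-0.8, -0.3, 5.1]
opening: 0.424
finger_force: 30.0
```

```bash
python3 avg.py
```

```text
[ 0.4252 -0.2136  0.0326] [0. 0. 0.]
[-0.0006  1.     -0.0001  0.0004] [0.1227 0.3752 6.5732]
```

Call:
send_rows([
  {"x": 0, "y": 0, "z": -2, "rx": 0, "ry": 0, "rz": 0, "jaw": 2.8},
  {"x": 0, "y": 0, "z": -4, "rx": 0, "ry": 0, "rz": 0, "jaw": 2.8},
  {"x": 0, "y": 0, "z": -4, "rx": 0, "ry": 0, "rz": 0, "jaw": 2.8},
  {"x": -1.5, "y": 2, "z": -1.5, "rx": 0, "ry": 0, "rz": 0, "jaw": 2.8},
  {"x": -2.5, "y": 3, "z": 0, "rx": 0, "ry": 0, "rz": 0, "jaw": 2.8},
])

```text
clock: 10.75
tool_pos: [0.4641, -0.1663, 0.1492]
eef_rot: [0.003, 1.0, -0.001, 0.001]
contact_force: [0.3, 0.1, -1.4]
opening: 0.424
finger_force: 30.0
```

Call:
send_rows([
  {"x": -3, "y": 3.8, "z": 0, "rx": 0, "ry": 0, "rz": 0, "jaw": 2.8},
  {"x": -3, "y": 3.8, "z": 0, "rx": 0, "ry": 0, "rz": 0, "jaw": 2.8},
  {"x": -3, "y": 3.8, "z": 0, "rx": 0, "ry": 0, "rz": 0, "jaw": 2.8},
  {"x": -3, "y": 3.8, "z": 0, "rx": 0, "ry": 0, "rz": 0, "jaw": 2.8},
  {"x": -2, "y": 2.4, "z": 1, "rx": 0, "ry": 0, "rz": 0, "jaw": 2.8},
])

```text
clock: 11.25
tool_pos: [0.6071, 0.0173, 0.138]
eef_rot: [-0.002, 1.0, 0.002, 0.002]
contact_force: [0.1, 0.7, -2.2]
opening: 0.421
finger_force: 30.0
```

Call:
send_rows([
  {"x": -0.9, "y": 1.0, "z": 2, "rx": 0, "ry": 0, "rz": 0, "jaw": 2.8},
  {"x": 0, "y": 0, "z": 2, "rx": 0, "ry": 0, "rz": 0, "jaw": 2.8},
  {"x": 0, "y": 0, "z": 1.5, "rx": 0, "ry": 0, "rz": 0, "jaw": 2.8},
  {"x": 0, "y": 0, "z": 0, "rx": 0, "ry": 0, "rz": 0, "jaw": 2.8},
  {"x": 0, "y": 0, "z": 0, "rx": 0, "ry": 0, "rz": 0, "jaw": 2.8},
])

```text
clock: 11.75
tool_pos: [0.6132, 0.0219, 0.0821]
eef_rot: [-0.0, 1.0, -0.0, -0.0]
contact_force: [0.9, 0.6, -1.6]
opening: 0.421
finger_force: 30.0
```

```bash
python3 avg.py;python3 avg.py
```

```text
[0.6139 0.0221 0.0828] [0.0004 0.0001 0.0004]
[-0.0003  1.      0.0001  0.0009] [-0.2711  0.2334 -1.9261]
[0.6141 0.0225 0.0831] [0.0001 0.     0.0001]
[-0.0005  1.      0.0001  0.0004] [ 0.1772 -0.4867 -3.0852]
```

Call:
send_rows([
  {"x": 0, "y": -0.05, "z": 1.2, "rx": 0, "ry": 0, "rz": 0, "jaw": 2.8},
  {"x": 0, "y": 0, "z": 1.5, "rx": 0, "ry": 0, "rz": 0, "jaw": 2.8},
  {"x": 0, "y": 0, "z": 0.7, "rx": 0, "ry": 0, "rz": 0, "jaw": 2.8},
  {"x": 0, "y": 0, "z": 0.1, "rx": 0, "ry": 0, "rz": 0, "jaw": 2.8},
  {"x": 0, "y": 0, "z": 0.1, "rx": 0, "ry": 0, "rz": 0, "jaw": 2.8},
])

```text
clock: 12.65
tool_pos: [0.6127, 0.0219, 0.0467]
eef_rot: [-0.001, 1.0, -0.001, -0.001]
contact_force: [-5.8, -1.8, 20.5]
opening: 0.421
finger_force: 30.0
```

Call:
send_rows([
  {"x": 0, "y": 0, "z": 0, "rx": 0, "ry": 0, "rz": 0, "jaw": 2.8},
  {"x": 0, "y": 0, "z": 0, "rx": 0, "ry": 0, "rz": 0, "jaw": 2.8},
  {"x": 0, "y": 0, "z": 0, "rx": 0, "ry": 0, "rz": 0, "jaw": 2.8},
  {"x": 0, "y": 0, "z": 0, "rx": 0, "ry": 0, "rz": 0, "jaw": 2.8},
  {"x": 0, "y": 0, "z": 0, "rx": 0, "ry": 0, "rz": 0, "jaw": 2.8},
])

```text
clock: 13.15
tool_pos: [0.6127, 0.0219, 0.0468]
eef_rot: [-0.001, 1.0, -0.001, -0.001]
contact_force: [-4.7, -0.2, 11.7]
opening: 0.421
finger_force: 30.0
```

Call:
send_rows([
  {"x": 0, "y": 0, "z": -0.1, "rx": 0, "ry": 0, "rz": 0, "jaw": 4.2},
  {"x": 0, "y": 0, "z": 0, "rx": 0, "ry": 0, "rz": 0, "jaw": 4.7},
  {"x": 0, "y": 0, "z": 0, "rx": 0, "ry": 0, "rz": 0, "jaw": 4.7},
  {"x": 0, "y": 0, "z": -2, "rx": 0, "ry": 0, "rz": 0, "jaw": 4.7},
  {"x": 0, "y": 0, "z": -4, "rx": 0, "ry": 0, "rz": 0, "jaw": 4.7},
])

```text
clock: 13.65
tool_pos: [0.6113, 0.0219, 0.1047]
eef_rot: [-0.001, 1.0, -0.0, -0.003]
contact_force: [0.3, 1.3, 0.4]
opening: 0.535
finger_force: 0.0
```

Call:
send_rows([
  {"x": 1, "y": 0, "z": -4, "rx": 0, "ry": 0, "rz": 0, "jaw": 4.7},
  {"x": 4, "y": 1.2, "z": 0, "rx": 0, "ry": 0, "rz": 0, "jaw": 4.8},
  {"x": 4.5, "y": 1.5, "z": 0, "rx": 0, "ry": 0, "rz": 0, "jaw": 5},
  {"x": 4.5, "y": 1.5, "z": 0, "rx": 0, "ry": 0, "rz": 0, "jaw": 5},
  {"x": 3.3, "y": 1.5, "z": 0, "rx": 0, "ry": 0, "rz": 0, "jaw": 5},
])

```text
clock: 14.15
tool_pos: [0.4376, 0.079, 0.1473]
eef_rot: [-0.001, 1.0, 0.0, -0.001]
contact_force: [1.0, 1.0, -0.7]
opening: 0.568
finger_force: 0.0
```

Call:
send_rows([
  {"x": 1.2, "y": 0.65, "z": 0, "rx": 0, "ry": 0, "rz": 0, "jaw": 5},
  {"x": 0, "y": 0, "z": 0, "rx": 0, "ry": 0, "rz": 0, "jaw": 5},
  {"x": 0, "y": 0, "z": 0, "rx": 0, "ry": 0, "rz": 0, "jaw": 5},
  {"x": 0, "y": 0, "z": 0, "rx": 0, "ry": 0, "rz": 0, "jaw": 5},
  {"x": 0, "y": 0, "z": 0, "rx": 0, "ry": 0, "rz": 0, "jaw": 5},
])

```text
clock: 14.65
tool_pos: [0.4298, 0.0849, 0.1471]
eef_rot: [0.0, 1.0, 0.0, 0.001]
contact_force: [-0.9, 0.1, 0.1]
opening: 0.57
finger_force: 0.0
```

```bash
python3 avg.py
python3 - <<'E'
from h import *
np.set_printoptions(precision=4,suppress=True)
s=snapshot("wrist"); save(s,"w3.png")
print("medium exp",proj(s,[.4294,.0853,.05]))
s=snapshot("scene"); print(proj(s,[[.6149,.0218,.071],[.6124,.0967,.077]]))
cv2.imwrite("pics/sc1.png",cv2.resize(s["img"][150:370,140:430,::-1],None,fx=2.7,fy=2.7,interpolation=cv2.INTER_CUBIC))
E
```

```text
[0.4294 0.085  0.1471] [0.0003 0.0001 0.    ]
[-0.0002  1.      0.0001  0.0001] [ 0.4912  0.0928 -0.7122]
medium exp [[322.147  250.0405]]
[[305.2149 283.6139]
 [351.7815 269.9639]]
```

View pics/w3.png

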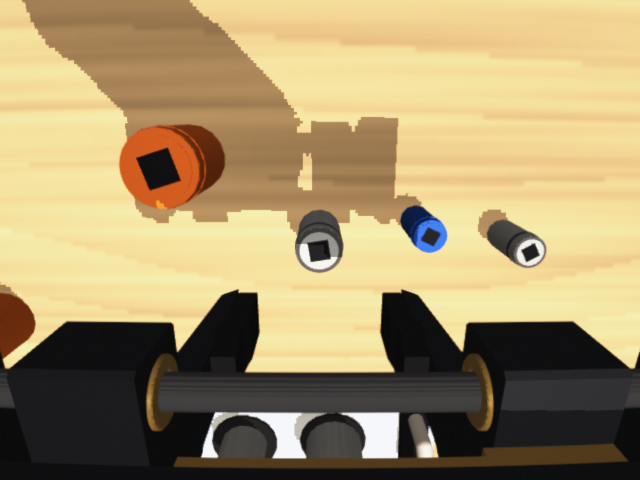

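View pics/sc1.png

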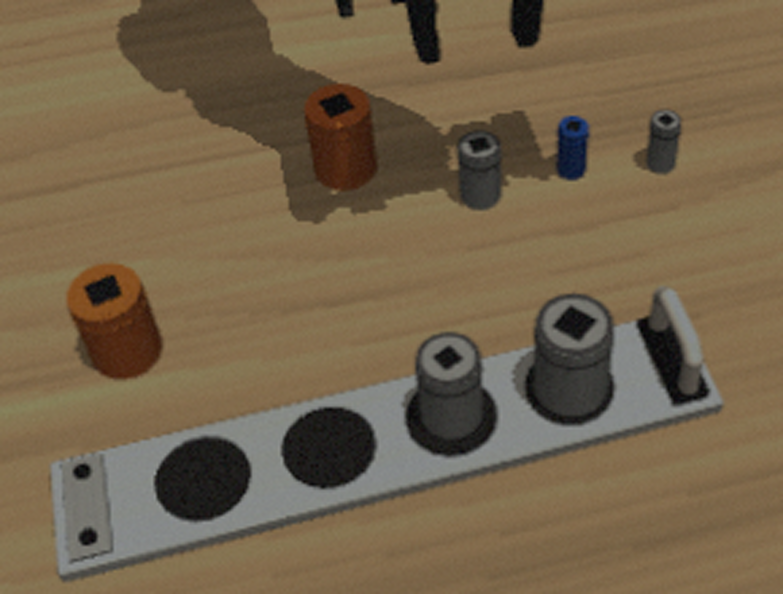

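The scene crop shows both sockets upright and centred: large hole at (305.9,282.6) against an ideal of (305.2,283.6), biggest at (353,269.6) against (351.8,270). In the wrist view the medium's hole is at (319,251), against an expected (322,250). Grasping the medium.

Call:
send_rows([
  {"x": 0, "y": -0.05, "z": 3, "rx": 0, "ry": 0, "rz": 0, "jaw": 5},
  {"x": 0, "y": 0, "z": 3.5, "rx": 0, "ry": 0, "rz": 0, "jaw": 5},
  {"x": 0, "y": 0, "z": 3.5, "rx": 0, "ry": 0, "rz": 0, "jaw": 5},
  {"x": 0, "y": 0, "z": 1.9, "rx": 0, "ry": 0, "rz": 0, "jaw": 5},
  {"x": 0, "y": 0, "z": 0, "rx": 0, "ry": 0, "rz": 0, "jaw": 5},
])

```text
clock: 15.45
tool_pos: [0.4331, 0.0838, 0.0506]
eef_rot: [-0.001, 1.0, -0.003, 0.0]
contact_force: [-0.4, -0.4, -0.7]
opening: 0.566
finger_force: 0.0
```

Call:
send_rows([
  {"x": 0, "y": 0, "z": 0, "rx": 0, "ry": 0, "rz": 0, "jaw": 5},
  {"x": 0, "y": 0, "z": 0, "rx": 0, "ry": 0, "rz": 0, "jaw": 4},
  {"x": 0, "y": 0, "z": 0, "rx": 0, "ry": 0, "rz": 0, "jaw": 3},
  {"x": 0, "y": 0, "z": 0, "rx": 0, "ry": 0, "rz": 0, "jaw": 2},
  {"x": 0, "y": 0, "z": 0, "rx": 0, "ry": 0, "rz": 0, "jaw": 2},
], grip_force=25)

```text
clock: 15.95
tool_pos: [0.4338, 0.0839, 0.0525]
eef_rot: [-0.0, 1.0, -0.003, 0.002]
contact_force: [-0.4, 0.5, 5.3]
opening: 0.33
finger_force: 25.0
```

```bash
python3 avg.py; python3 avg.py
```

```text
[0.4338 0.0839 0.0524] [0. 0. 0.]
[-0.0003  1.     -0.0028  0.0017] [-0.3239  0.3543  6.571 ]
[0.4338 0.0839 0.0524] [0. 0. 0.]
[-0.0004  1.     -0.0028  0.0016] [0.3354 0.2228 5.1674]
```

The rows were curbed by joint limits, so the grip is too high and off centre. I'll reopen and lower.

Call:
send_rows([
  {"x": 0, "y": 0, "z": 0, "rx": 0, "ry": 0, "rz": 0, "jaw": 4},
  {"x": 0, "y": 0, "z": 0, "rx": 0, "ry": 0, "rz": 0, "jaw": 5},
  {"x": 0.2, "y": 0, "z": 0.8, "rx": 0, "ry": 0, "rz": 0, "jaw": 5},
  {"x": 0.2, "y": 0, "z": 0.9, "rx": 0, "ry": 0, "rz": 0, "jaw": 5},
  {"x": 0, "y": 0, "z": 0.8, "rx": 0, "ry": 0, "rz": 0, "jaw": 5},
])

```text
clock: 16.85
tool_pos: [0.4317, 0.0832, 0.0347]
eef_rot: [-0.0, 1.0, -0.004, -0.001]
contact_force: [0.4, -0.3, -0.3]
opening: 0.568
finger_force: 0.0
```

```bash
python3 avg.py; python3 avg.py
```

```text
[0.4315 0.0832 0.0345] [0.0001 0.     0.0003]
[-0.0003  1.     -0.0045 -0.0013] [ 0.0188  0.3371 -0.3167]
[0.4317 0.0832 0.0351] [0.0001 0.     0.0001]
[-0.0002  1.     -0.0043 -0.0009] [-0.0538  0.1529 -0.0635]
```

Call:
send_rows([
  {"x": 0, "y": 0, "z": 0, "rx": 0, "ry": 0, "rz": 0, "jaw": 4},
  {"x": 0, "y": 0, "z": 0, "rx": 0, "ry": 0, "rz": 0, "jaw": 3},
  {"x": 0, "y": 0, "z": 0, "rx": 0, "ry": 0, "rz": 0, "jaw": 2},
  {"x": 0, "y": 0, "z": 0, "rx": 0, "ry": 0, "rz": 0, "jaw": 2},
  {"x": 0, "y": 0, "z": 0, "rx": 0, "ry": 0, "rz": 0, "jaw": 2},
], grip_force=25)

```text
clock: 17.75
tool_pos: [0.4317, 0.0834, 0.0351]
eef_rot: [-0.0, 1.0, -0.004, -0.001]
contact_force: [0.4, -0.2, 2.7]
opening: 0.331
finger_force: 25.0
```

```bash
python3 avg.py; python3 -c "
from plant import *;print(get_state()['q'])"
```

```text
[0.4317 0.0834 0.0351] [0. 0. 0.]
[-0.0005  1.     -0.0041 -0.001 ] [0.641  0.2786 2.7516]
[-0.25747612  0.90283666 -0.06982449  2.24848126  1.63658525  0.06224207
 -0.36596185]
```

Call:
send_rows([
  {"x": -0.5, "y": 0, "z": -1.5, "rx": 0, "ry": 0, "rz": 0, "jaw": 2},
  {"x": -1, "y": -0.5, "z": -2.5, "rx": 0, "ry": 0, "rz": 0, "jaw": 2},
  {"x": -1.5, "y": -1, "z": -3, "rx": 0, "ry": 0, "rz": 0, "jaw": 2},
  {"x": -2, "y": -1.5, "z": -2, "rx": 0, "ry": 0, "rz": 0, "jaw": 2},
  {"x": -2.5, "y": -2, "z": 0, "rx": 0, "ry": 0, "rz": 0, "jaw": 2},
])

```text
clock: 18.45
tool_pos: [0.504, 0.0367, 0.1059]
eef_rot: [-0.0, 1.0, -0.006, 0.008]
contact_force: [1.1, 0.3, -1.9]
opening: 0.332
finger_force: 25.0
```

Call:
send_rows([
  {"x": -3, "y": -2.5, "z": 0, "rx": 0, "ry": 0, "rz": 0, "jaw": 2},
  {"x": -3, "y": -2.5, "z": 0, "rx": 0, "ry": 0, "rz": 0, "jaw": 2},
  {"x": -3, "y": -2.2, "z": 0, "rx": 0, "ry": 0, "rz": 0, "jaw": 2},
  {"x": -2, "y": -1.2, "z": 0, "rx": 0, "ry": 0, "rz": 0, "jaw": 2},
  {"x": 0, "y": 0, "z": 0, "rx": 0, "ry": 0, "rz": 0, "jaw": 2},
])

```text
clock: 18.95
tool_pos: [0.6152, -0.0519, 0.1055]
eef_rot: [0.004, 1.0, -0.007, 0.008]
contact_force: [0.8, -0.6, -1.6]
opening: 0.333
finger_force: 25.0
```

```bash
python3 avg.py; python3 avg.py
```

```text
[ 0.6131 -0.0493  0.1056] [0.0013 0.0017 0.0001]
[-0.0005  1.     -0.0064  0.0064] [-0.6388 -0.3276 -1.304 ]
[ 0.612  -0.047   0.1062] [0.0002 0.0001 0.0002]
[-0.0004  1.     -0.0066  0.0072] [ 0.4934 -0.1203 -0.3713]
```

Call:
send_rows([
  {"x": -0.4, "y": -0.3, "z": 0, "rx": -0.005, "ry": 0.016, "rz": 0, "jaw": 2},
  {"x": -0.4, "y": -0.3, "z": 1, "rx": 0, "ry": 0, "rz": 0, "jaw": 2},
  {"x": 0, "y": 0, "z": 1.5, "rx": 0, "ry": 0, "rz": 0, "jaw": 2},
  {"x": 0, "y": 0, "z": 1.5, "rx": 0, "ry": 0, "rz": 0, "jaw": 2},
  {"x": 0, "y": 0, "z": 0, "rx": 0, "ry": 0, "rz": 0, "jaw": 2},
])

```text
clock: 19.85
tool_pos: [0.6187, -0.0545, 0.0633]
eef_rot: [0.0, 1.0, -0.004, -0.003]
contact_force: [-1.4, 0.1, -2.2]
opening: 0.332
finger_force: 25.0
```

```bash
python3 avg.py; python3 avg.py
```

```text
[ 0.6199 -0.0541  0.0649] [0.0009 0.0002 0.0011]
[ 0.0002  1.     -0.0039 -0.0002] [-0.0378  0.1533 -1.477 ]
[ 0.6215 -0.054   0.067 ] [0.0001 0.0001 0.0001]
[ 0.0005  1.     -0.004  -0.    ] [-0.0544  0.9107 -1.3894]
```

Call:
send_rows([
  {"x": 0.17, "y": 0.08, "z": 0.6, "rx": 0, "ry": 0, "rz": 0, "jaw": 2},
  {"x": 0, "y": 0, "z": 0.6, "rx": 0, "ry": 0, "rz": 0, "jaw": 2},
  {"x": 0, "y": 0, "z": 0.4, "rx": 0, "ry": 0, "rz": 0, "jaw": 2},
  {"x": 0, "y": 0, "z": 0.1, "rx": 0, "ry": 0, "rz": 0, "jaw": 2},
  {"x": 0, "y": 0, "z": 0, "rx": 0, "ry": 0, "rz": 0, "jaw": 2},
])

```text
clock: 20.75
tool_pos: [0.6191, -0.0537, 0.05]
eef_rot: [0.0, 1.0, -0.004, -0.001]
contact_force: [-2.2, -0.9, 6.0]
opening: 0.329
finger_force: 25.0
```

```bash
python3 avg.py
```

```text
[ 0.6191 -0.0537  0.05  ] [0. 0. 0.]
[ 0.0004  1.     -0.0044 -0.0008] [-2.7275  0.6391  6.0176]
```

Call:
send_rows([
  {"x": 0, "y": 0, "z": 0, "rx": 0, "ry": 0, "rz": 0, "jaw": 3.5},
  {"x": 0, "y": 0, "z": 0, "rx": 0, "ry": 0, "rz": 0, "jaw": 4.2},
  {"x": 0, "y": 0, "z": -1, "rx": 0, "ry": 0, "rz": 0, "jaw": 4.2},
  {"x": 0, "y": 0, "z": -3, "rx": 0, "ry": 0, "rz": 0, "jaw": 4.2},
  {"x": 0, "y": 0, "z": -4, "rx": -0.009, "ry": 0, "rz": 0, "jaw": 4.2},
])

```text
clock: 21.45
tool_pos: [0.6183, -0.0526, 0.1293]
eef_rot: [-0.0, 1.0, 0.001, -0.002]
contact_force: [0.6, 0.3, 0.3]
opening: 0.478
finger_force: 0.0
```

Call:
send_rows([
  {"x": 1, "y": 1.5, "z": -2, "rx": 0, "ry": 0, "rz": 0, "jaw": 4.2},
  {"x": 2.5, "y": 3.6, "z": 0, "rx": 0, "ry": 0, "rz": 0, "jaw": 4.2},
  {"x": 2.5, "y": 3.6, "z": 0, "rx": 0, "ry": 0, "rz": 0, "jaw": 4.2},
  {"x": 2.5, "y": 3.6, "z": 0, "rx": 0, "ry": 0, "rz": 0, "jaw": 4.2},
  {"x": 2.5, "y": 3.6, "z": 0, "rx": 0, "ry": 0, "rz": 0, "jaw": 4.2},
])

```text
clock: 21.95
tool_pos: [0.5089, 0.1074, 0.1505]
eef_rot: [0.001, 1.0, 0.001, 0.0]
contact_force: [1.1, 0.4, -0.5]
opening: 0.477
finger_force: 0.0
```

Call:
send_rows([
  {"x": 2.5, "y": 3.6, "z": 0, "rx": 0, "ry": 0, "rz": 0, "jaw": 4.2},
  {"x": 2.5, "y": 3.6, "z": 0, "rx": 0, "ry": 0, "rz": 0, "jaw": 4.2},
  {"x": 2, "y": 3, "z": 0, "rx": 0, "ry": 0, "rz": 0, "jaw": 4.2},
  {"x": 0.7, "y": 1.3, "z": 0, "rx": 0, "ry": 0, "rz": 0, "jaw": 4.2},
  {"x": 0, "y": 0, "z": 0, "rx": 0, "ry": 0, "rz": 0, "jaw": 4.2},
])

```text
clock: 22.45
tool_pos: [0.4316, 0.2243, 0.1508]
eef_rot: [-0.002, 1.0, 0.002, -0.0]
contact_force: [-0.0, -0.3, -0.1]
opening: 0.478
finger_force: 0.0
```

```bash
python3 avg.py; python3 avg.py
python3 - <<'E'
from h import *
np.set_printoptions(precision=4,suppress=True)
print(get_state()["q"])
s=snapshot("wrist"); save(s,"w4.png")
print("small exp",proj(s,[.4323,.2207,.044]))
s=snapshot("scene"); print(proj(s,[[.6177,-.0532,.065],[.6149,.0218,.071],[.6124,.0967,.077]]))
a=s["img"][240:370,140:430,::-1]; b=cv2.resize(a,(725,325),interpolation=cv2.INTER_CUBIC)
w=cv2.imread("pics/w4.png")[180:300,:]; cv2.imwrite("pics/c4.png",np.vstack([b,cv2.copyMakeBorder(w,0,0,0,85,0)]))
E
```

```text
[0.4328 0.2217 0.1504] [0.0008 0.0017 0.0003]
[ 0.0018  1.     -0.0001 -0.0002] [ 0.6694 -0.3876  0.5711]
[0.4336 0.2197 0.1499] [0.0001 0.0001 0.    ]
[ 0.0015  1.      0.0002 -0.0005] [-0.7478 -0.1126 -0.1294]
[-0.1974  0.7379 -0.5989  2.0574  0.7642  0.5785  0.2263]
small exp [[322.6441 243.5338]]
[[257.4541 297.7102]
 [305.2149 283.6139]
 [351.7815 269.9639]]
```

View pics/c4.png

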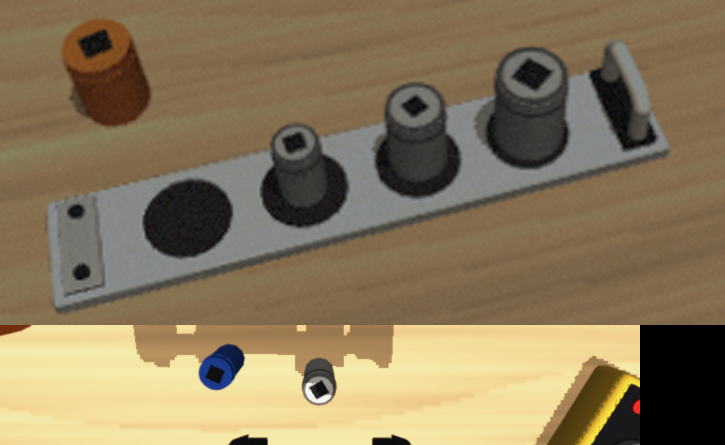

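The crop shows the medium upright on mark 3, hole at about (258,297) against an ideal of (257.5,297.7). The small socket sits centred between the open fingers at (319,244). The blue decoy at (214,229) is clear.

Call:
send_rows([
  {"x": 0.13, "y": 0, "z": 3, "rx": 0, "ry": 0, "rz": 0, "jaw": 4.2},
  {"x": 0, "y": 0, "z": 3.3, "rx": 0, "ry": 0, "rz": 0, "jaw": 4.2},
  {"x": 0, "y": 0, "z": 3.3, "rx": 0, "ry": 0, "rz": 0, "jaw": 4.2},
  {"x": 0, "y": 0, "z": 2.0, "rx": 0, "ry": 0, "rz": 0, "jaw": 4.2},
  {"x": 0, "y": 0, "z": 0.7, "rx": 0, "ry": 0, "rz": 0, "jaw": 4.2},
])

```text
clock: 23.45
tool_pos: [0.4306, 0.2208, 0.0252]
eef_rot: [0.0, 1.0, -0.0, -0.002]
contact_force: [0.0, -0.2, -0.5]
opening: 0.474
finger_force: 0.0
```

```bash
python3 avg.py; python3 avg.py
```

```text
[0.431  0.2211 0.0261] [0.0003 0.0002 0.0008]
[ 0.0005  1.      0.0008 -0.    ] [-0.3365 -0.1743  0.1933]
[0.4319 0.2215 0.0278] [0.0001 0.     0.0001]
[0.0008 1.     0.001  0.0002] [ 0.1323 -0.0718  1.008 ]
```

Call:
send_rows([
  {"x": 0, "y": -0.12, "z": 0, "rx": 0, "ry": 0, "rz": 0, "jaw": 4},
  {"x": 0, "y": 0, "z": 0, "rx": 0, "ry": 0, "rz": 0, "jaw": 3},
  {"x": 0, "y": 0, "z": 0, "rx": 0, "ry": 0, "rz": 0, "jaw": 2},
  {"x": 0, "y": 0, "z": 0, "rx": 0, "ry": 0, "rz": 0, "jaw": 1.4},
  {"x": 0, "y": 0, "z": 0, "rx": 0, "ry": 0, "rz": 0, "jaw": 1.4},
], grip_force=20)

```text
clock: 24.35
tool_pos: [0.4314, 0.22, 0.027]
eef_rot: [0.0, 1.0, 0.0, -0.0]
contact_force: [-0.3, -1.0, 1.1]
opening: 0.242
finger_force: 20.0
```

```bash
python3 avg.py
```

```text
[0.4314 0.22   0.027 ] [0. 0. 0.]
[ 0.0005  1.      0.0004 -0.0004] [0.2192 0.8831 1.7062]
```

Call:
send_rows([
  {"x": 0, "y": 0, "z": -2, "rx": 0, "ry": 0, "rz": 0, "jaw": 1.4},
  {"x": 0, "y": 0, "z": -4, "rx": 0, "ry": 0, "rz": 0, "jaw": 1.4},
  {"x": 0, "y": 0, "z": -4, "rx": 0, "ry": 0, "rz": 0, "jaw": 1.4},
  {"x": -1, "y": -2, "z": -2, "rx": 0, "ry": 0, "rz": 0, "jaw": 1.4},
  {"x": -2, "y": -3.5, "z": 0, "rx": 0, "ry": 0, "rz": 0, "jaw": 1.4},
])

```text
clock: 25.05
tool_pos: [0.462, 0.1684, 0.1499]
eef_rot: [-0.003, 1.0, 0.003, 0.002]
contact_force: [0.0, -0.5, -1.2]
opening: 0.244
finger_force: 20.0
```

Call:
send_rows([
  {"x": -2, "y": -4, "z": 0, "rx": 0, "ry": 0, "rz": 0, "jaw": 1.4},
  {"x": -2, "y": -4, "z": 0, "rx": 0, "ry": 0, "rz": 0, "jaw": 1.4},
  {"x": -2, "y": -4, "z": 0, "rx": 0, "ry": 0, "rz": 0, "jaw": 1.4},
  {"x": -2, "y": -4, "z": 0, "rx": 0, "ry": 0, "rz": 0, "jaw": 1.4},
  {"x": -2, "y": -4, "z": 0, "rx": 0, "ry": 0, "rz": 0, "jaw": 1.4},
])

```text
clock: 25.55
tool_pos: [0.5614, -0.0372, 0.1463]
eef_rot: [0.001, 1.0, 0.001, -0.001]
contact_force: [0.4, 0.3, -1.3]
opening: 0.247
finger_force: 20.0
```

Call:
send_rows([
  {"x": -2, "y": -4, "z": 0, "rx": 0, "ry": 0, "rz": 0, "jaw": 1.4},
  {"x": -2, "y": -3.3, "z": 0, "rx": 0, "ry": 0, "rz": 0, "jaw": 1.4},
  {"x": -1.8, "y": -2, "z": 0, "rx": 0, "ry": 0, "rz": 0, "jaw": 1.4},
  {"x": 0, "y": 0, "z": 0, "rx": 0, "ry": 0, "rz": 0, "jaw": 1.4},
  {"x": 0, "y": 0, "z": 0, "rx": 0, "ry": 0, "rz": 0, "jaw": 1.4},
])

```text
clock: 26.05
tool_pos: [0.6186, -0.1282, 0.1457]
eef_rot: [0.001, 1.0, 0.001, -0.001]
contact_force: [-0.4, 0.3, -0.6]
opening: 0.241
finger_force: 20.0
```

```bash
python3 avg.py; python3 avg.py
```

```text
[ 0.6184 -0.1271  0.1461] [0.0001 0.0007 0.0002]
[-0.0009  1.      0.0007 -0.0009] [-0.5061 -0.4085 -0.2994]
[ 0.6187 -0.127   0.1466] [0.0002 0.0003 0.    ]
[-0.0001  1.      0.0004 -0.0005] [-0.255   0.3338 -1.428 ]
```

Call:
send_rows([
  {"x": 0, "y": -0.08, "z": 2, "rx": 0, "ry": 0, "rz": 0, "jaw": 1.4},
  {"x": 0, "y": 0, "z": 3, "rx": 0, "ry": 0, "rz": 0, "jaw": 1.4},
  {"x": 0, "y": 0, "z": 3, "rx": 0, "ry": 0, "rz": 0, "jaw": 1.4},
  {"x": 0, "y": 0, "z": 1, "rx": 0, "ry": 0, "rz": 0, "jaw": 1.4},
  {"x": 0, "y": 0, "z": 0, "rx": 0, "ry": 0, "rz": 0, "jaw": 1.4},
])

```text
clock: 26.95
tool_pos: [0.6181, -0.1288, 0.0553]
eef_rot: [0.0, 1.0, 0.001, -0.002]
contact_force: [0.3, -0.5, -0.4]
opening: 0.237
finger_force: 20.0
```

```bash
python3 avg.py; python3 avg.py
```

```text
[ 0.6194 -0.1286  0.0569] [0.0008 0.0001 0.001 ]
[0.0005 1.     0.0005 0.0009] [-0.5165  0.4363 -0.623 ]
[ 0.62   -0.1289  0.0579] [0.0002 0.0001 0.0002]
[0.0006 1.     0.0003 0.0002] [ 1.1516  0.3483 -0.4875]
```

Call:
send_rows([
  {"x": 0.05, "y": 0.1, "z": 0.6, "rx": 0, "ry": 0, "rz": 0, "jaw": 1.4},
  {"x": 0, "y": 0, "z": 0.6, "rx": 0, "ry": 0, "rz": 0, "jaw": 1.4},
  {"x": 0, "y": 0, "z": 0.3, "rx": 0, "ry": 0, "rz": 0, "jaw": 1.4},
  {"x": 0, "y": 0, "z": 0.15, "rx": 0, "ry": 0, "rz": 0, "jaw": 1.4},
  {"x": 0, "y": 0, "z": 0, "rx": 0, "ry": 0, "rz": 0, "jaw": 1.4},
])

```text
clock: 27.85
tool_pos: [0.6184, -0.1279, 0.0419]
eef_rot: [0.0, 1.0, -0.0, -0.001]
contact_force: [-4.5, -0.9, 17.1]
opening: 0.243
finger_force: 20.0
```

```bash
python3 avg.py
```

```text
[ 0.6184 -0.1279  0.0419] [0. 0. 0.]
[ 0.0004  1.     -0.0001 -0.0005] [-6.1657 -0.1551 16.7725]
```

Seated. I'll ease off a little, release, and retreat clear.

Call:
send_rows([
  {"x": 0, "y": 0, "z": -0.1, "rx": 0, "ry": 0, "rz": 0, "jaw": 1.4},
  {"x": 0, "y": 0, "z": 0, "rx": 0, "ry": 0, "rz": 0, "jaw": 3},
  {"x": 0, "y": 0, "z": 0, "rx": 0, "ry": 0, "rz": 0, "jaw": 3.8},
  {"x": 0, "y": 0, "z": -1, "rx": 0, "ry": 0, "rz": 0, "jaw": 3.8},
  {"x": 0, "y": 0, "z": -3, "rx": 0, "ry": 0, "rz": 0, "jaw": 3.8},
])

```text
clock: 28.55
tool_pos: [0.6165, -0.1281, 0.079]
eef_rot: [0.0, 1.0, 0.001, -0.003]
contact_force: [0.1, -0.6, -0.1]
opening: 0.431
finger_force: 0.0
```

Call:
send_rows([
  {"x": 0, "y": 0, "z": -4, "rx": 0, "ry": 0, "rz": 0, "jaw": 3.8},
  {"x": 0, "y": -2, "z": -4, "rx": 0, "ry": 0, "rz": 0, "jaw": 3.8},
  {"x": 3, "y": -3, "z": 0, "rx": 0, "ry": 0, "rz": 0, "jaw": 3.8},
  {"x": 3.5, "y": -3.5, "z": 0, "rx": 0, "ry": 0, "rz": 0, "jaw": 3.8},
  {"x": 3.5, "y": -3.5, "z": 0, "rx": 0, "ry": 0, "rz": 0, "jaw": 3.8},
])

```text
clock: 29.05
tool_pos: [0.5178, -0.2489, 0.1617]
eef_rot: [-0.0, 1.0, 0.0, 0.0]
contact_force: [0.3, -0.3, -0.4]
opening: 0.432
finger_force: 0.0
```

Call:
send_rows([
  {"x": 3, "y": -3, "z": 0, "rx": 0, "ry": 0, "rz": 0, "jaw": 3.8},
  {"x": 0, "y": 0, "z": 0, "rx": 0, "ry": 0, "rz": 0, "jaw": 3.8},
  {"x": 0, "y": 0, "z": 0, "rx": 0, "ry": 0, "rz": 0, "jaw": 3.8},
  {"x": 0, "y": 0, "z": 0, "rx": 0, "ry": 0, "rz": 0, "jaw": 3.8},
  {"x": 0, "y": 0, "z": 0, "rx": 0, "ry": 0, "rz": 0, "jaw": 3.8},
])

```text
clock: 29.55
tool_pos: [0.4901, -0.2762, 0.1613]
eef_rot: [-0.001, 1.0, 0.001, 0.0]
contact_force: [0.3, -0.6, -0.2]
opening: 0.432
finger_force: 0.0
```

Run:
```python
from h import *
np.set_printoptions(precision=4,suppress=True)
o=[]
for n,(a,b,c,d) in (("top",(185,250,275,485)),("scene",(220,370,140,430))):
    s=snapshot(n); P=[[.6203,-.1278,.059],[.6177,-.0532,.065],[.6149,.0218,.071],[.6124,.0967,.077]]
    q=proj(s,P); i=s["img"][a:b,c:d,::-1]; f=740/(d-c); o.append(cv2.resize(i,(740,int((b-a)*f)),interpolation=cv2.INTER_CUBIC)[:300 if n=="top" else 385])
    print(n,"ideal px in crop",(q-[c,a])*f)
cv2.imwrite("pics/fin.png",np.vstack(o)[:600]); print(o[0].shape)
```

```text
top ideal px in crop [[562.4397  72.8985]
 [437.3611  72.0785]
 [308.8751  71.7544]
 [178.3359  71.1163]]
scene ideal px in crop [[176.1144 234.352 ]
 [299.7104 198.2951]
 [421.5828 162.3252]
 [540.4079 127.4941]]
(229, 740, 3)
```

View pics/fin.png

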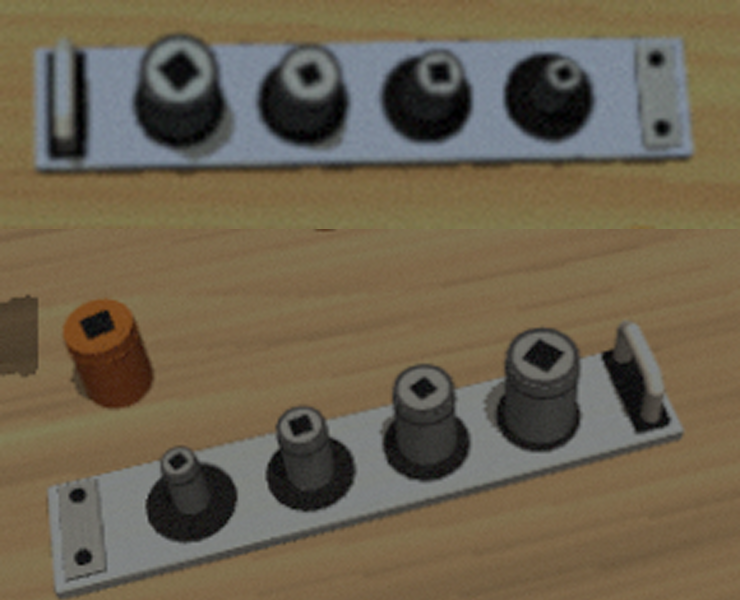

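In the top crop the holes are at (564,73), (439,73), (311,74) and (180,70). All are within about 1 mm of ideal, upright, in the right order, and the arm is clear. Handing in.

```bash
python3 -c "
from plant import *
print(finish_job())"
```

```text
the job is handed in; nothing more can be done
None
```

The four steel sockets stand upright on their marks, largest next to the loop down to smallest farthest away, each about 1 mm or less off centre in the final pictures. The multimeter and look-alikes were left alone, and I handed the job in at about 30 s.

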